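Check the curing wing with an infrared thermometer in a drop-door bench oven

TASK

Check the model wing that is curing in the bench oven: pull the oven door all the way down, then hold the infrared thermometer still for about two seconds in front of the open doorway, aimed squarely at the middle of the wing from 10 to 15 cm away. Afterwards lay the thermometer flat on the bench again, display up and without dropping it, and push the oven door fully shut. Do not shift the wing, and leave the other things on the bench where they are.

Things in the scene. Friction and masses are not known exactly. Their poses are not given: they have to be found in the camera images.
- oven: grey bench oven fixed to the bench, 360 wide, 260 deep, 260 high (mm), to the robot's right, front turned mostly to the robot's left (+y). Origin: centre of its underside, on the bench; x from its front to its back, z up. Front face at x = -130 mm: door, and beside it (y = -180 to -90 mm) a control panel with two knobs
- doorway (a point): centre of the doorway in the oven's front face: 250 mm wide, from 80 to 228 mm above the bench (centre 154 mm up, at y = +45 mm in the oven's axes). Same axes as the oven, x pointing in. Inside is a wire shelf 110 mm above the bench
- oven_door (a joint): oven door angle in rad: 0 = shut (upright), 1.57 = all the way down (level, at its stop). Stiff hinge: the door stays wherever it is left; about 4 to 8 N at the handle or free edge moves it. No latch
- door_hinge (a point): middle of the door's hinge line along its lower edge, 75 mm above the bench, at mid-thickness; the line runs along the oven's y. The door is a steel frame with a glass pane, 260 mm wide, 165 mm from hinge line to free edge, frame 15 mm thick, glass 10 mm. Axes turn with the door: z from hinge to free edge, x from outer (handle) side to inner side
- door_edge (a point): middle of the door's free edge (the top edge when shut), mid-thickness, 165 mm from the hinge line; 240 mm above the bench when shut; when down, the door is level with its faces 67 and 83 mm above the bench
- door_handle (a point): middle of the door's round handle bar: 12 mm thick, 168 mm long, parallel to the hinge, 145 mm from the hinge line (20 mm short of the free edge), axis 42 mm out from the door's outer face (36 mm clear gap), on two posts 70 mm either side of the middle. Shut: 220 mm above the bench, 40 mm below the oven's top. Down: under the door, 26 mm above the bench
- wing: bare-metal model wing, 170 mm long, 60 mm tall, 7 mm thick, rounded ends, clipped upright on a loose wooden block (110 x 45 x 16 mm), together 250 g, on the oven's shelf. Origin: centre of the block's underside; y along the wing, x square to its face, pointing into the oven
- wing_mid (a point): middle of the wing, 55 mm above the block's underside, the point to aim at
- thermometer: pocket infrared thermometer lying flat, 133 mm long, 26 mm thick: grey housing 40 mm wide (60 mm behind to 34 mm ahead of the origin), narrower black nose with a round lens tube, black tail, display on top. 110 to 210 g, balanced near its origin. Always measuring, no trigger to press. Origin: centre of its underside; x along the beam, out of the nose; z up, out of the display
- lens (a point): the thermometer's lens at the tip of the nose, 65 mm ahead of the body's origin and 13 mm above the underside. The beam leaves here along the body's x
- tin: round red-enamelled tin, 76 mm across, 36 mm high; origin: centre of its underside; to be left alone
- jar: small glass jar with a white cap, 52 mm across, 62 mm high; origin: centre of its underside; to be left alone
- bottle_tall: amber bottle with a black cap, 68 mm across, 165 mm high; origin: centre of its underside; to be left alone
- bottle_short: amber bottle with a white cap, 72 mm across, 135 mm high; origin: centre of its underside; to be left alone
- brush: paint brush lying flat, 190 mm long; x along it, from handle to bristles; origin: centre of its underside; to be left alone
Not all that is in view belongs to the job. What is shaped like the thermometer but blue, orange or turquoise is not meant.

How it is judged (in metres and radians):
On the way, in this order (a step that is already met when the one before it is completed fails the run):
1. the oven door is pulled all the way down (over 1.5 rad) (value of joint oven_door above 1.5 rad), for 0.2 s.
2. door down, thermometer in front held still (<20 mm/s, <0.15 rad/s) for 1 s, beam within 30 mm sideways and 20 mm in height of the wing's middle, lens 50 to 200 mm from it (value of joint oven_door above 1.4 rad and contact force between thermometer and the fingers above 1 N and x of wing_mid in the frame of lens between 0.05 and 0.2 m and y of wing_mid in the frame of lens between -0.03 and 0.03 m and z of wing_mid in the frame of lens between -0.02 and 0.02 m and x of lens in the frame of oven below -0.03 m and z of lens in the frame of oven between 0.085 and 0.225 m and y of lens in the frame of oven between -0.09 and 0.18 m and linear speed of thermometer below 0.02 m/s and angular speed of thermometer below 0.15 rad/s), for 1 s.
At the end, for the whole second after the job is handed in: the door is shut to within 0.04 rad; the thermometer lies flat on the bench, display up (underside within 8 mm of the bench, tilt under 0.1 rad) and at rest; the wing stands upright within 20 mm of where it began; tin, jar, both bottles and brush lie within 40 mm of where they began (value of joint oven_door below 0.04 rad and height (world z) of thermometer below 0.008 m and angle between each of thermometer, wing's own z axis and vertical below 0.1 rad and linear speed of thermometer below 0.02 m/s and distance of wing from where it was at the start of the episode below 0.02 m and distance of each of tin, jar, bottle_tall, bottle_short, brush from where it was at the start of the episode below 0.04 m); the robot touches nothing.
It fails at once if the wing is moved by over 20 mm or tipped by over 0.3 rad (distance of wing from where it was at the start of the episode above 0.02 m or angle between wing's own z axis and vertical above 0.3 rad).
It fails at once if the thermometer is dropped from more than about 40 mm (contact force between thermometer and the fingers below 0.05 N and height (world z) of thermometer above 0.02 m and linear speed of thermometer above 0.65 m/s).
It fails at once if a bystander (tin, jar, bottle, brush) is shifted by over 40 mm or a standing one tipped over (distance of any of tin, jar, bottle_tall, bottle_short, brush from where it was at the start of the episode above 0.04 m or angle between any of tin, jar, bottle_tall, bottle_short's own z axis and vertical above 0.5 rad).
It also fails if it takes over 72 s, if anything falls off the work surface, if the arm or the gripper's body presses on something with over 40 N, if the wrist force passes 120 N, or if a joint passes its speed limit or range.

ROBOT

A 6-joint arm with a two-finger parallel gripper is mounted at the origin on the work surface. World frame = base frame: x ahead of the robot, y to its left, z up, the work surface at z = 0. Lengths are in m, angles in degrees, forces in N, time in s.
With the tool pointing down it reaches from about 0.3 to 0.75 m from the base axis. Payload 8.5 kg.
Tool frame: the origin (TCP) lies at the very end of the fingers, on their centre line; the grasp point (between the pads) lies 19 mm behind it (env.grasp_offset is the distance from the TCP to the grasp point, in m); x points along the fingers, z is the direction in which the jaws open and shut, and the axes are right-handed (so a half turn about x gives the same grasp; the last joint's range is limited). The gripper opens to 85 mm and grips with 20 to 120 N. Pads are 22 mm wide; open, the fingers measure 114 mm over their backs; the gripper's body (76 mm by 85 mm) begins 54 mm behind the grasp point. The pads swing forward as they close: fully open they stand 13 mm farther back than shut.
Start: joints at [-76.45, 21.807, 74.336, -0, 83.858, -12.336], TCP at [0.24, -0.495, 0.194] pointing down, gripper open.
Joint ranges: [-178.18, 178.18], [-50.72, 133.34], [12.68, 142.11], [-81.47, 261.47], [9.98, 163.14], [-165.26, 165.26]. Speed limits (degrees/s): [136.94, 136.94, 180, 180, 180, 180].

INTERFACE

Orientations are given as a 3x3 rotation matrix whose columns are the frame's x, y, z axes.
In Python, from rig import env gives the robot as it stands.
- The arm moves only by the shell command python3 -m creep 'ROWS' [FORCE]. ROWS is JSON, a list of rows, each an object of numbers: "ax", "ay", "az": the turn, a rotation vector about the tool's x, y, z in degrees; "tx", "ty", "tz": the shift along the tool's x, y, z in mm; "gripper": the closure, from 0 (fully open) to 1 (shut). In form: [{"ax": .., "ay": .., "az": .., "tx": .., "ty": .., "tz": .., "gripper": ..}, ...]. A call has 1 to 20 rows; each row is the pose to reach, as a shift and turn from the pose commanded when the call began, along the tool's axes at that moment; what a row does not reach only later rows make up. A row lasts 1/8 s, in which the tool goes at most 62.5 mm and 10.7 degrees, less where a joint would pass 70% of its speed; a pose out of reach is approached as far as the arm can. A call with a gripper value outside its range is refused whole. The fingers move at their own pace and stop on an object; FORCE is the grip in N (left out, the last holds). Time passes only in rows, so rows that repeat a pose let the fingers close. It gives the time, the measured TCP pose, the force and the opening at its end, in the units of the state.
- env.state(): the state, without advancing time (a new reading comes with each control period).
- env.grab_frame(name): name is "side" or "top"; returns the picture (384x512x3 uint8, red, green, blue); there is no depth.
- env.get_calibration(name): a dict with "camera_matrix" (3x3 intrinsics, pixels), "k1" (the pictures are not rectified: a ray, as slopes to the right and down, at radius r is drawn at 1 + k1 r^2 times it, then the intrinsics apply), "pose" (4x4, takes a point from camera to world coordinates). Camera axes: x right, y down, z forward; pixel columns grow to the right and rows downward; lengths in m; the calibration is good to about 2 mm. A picture is of the moment at which its call begins. get_calibration takes no time and is no camera call.
- env.finish_job(): hands the job in, once; it reports no verdict.
The state is a dict: "t": time; "qpos": joint angles; "qd": joint speeds; "joint_efforts": joint torques, N m; "ee_pos": TCP position; "orientation": TCP orientation; "ft_force": force on the tool from outside, world axes, zero at the start; "moment": the same for the moment, N m; "gripper_width": finger opening in m.
Only numpy, scipy, OpenCV 4.12 (cv2) and the standard library are available. Lean on these libraries where they do the work, as an engineer would, in place of code of your own. Each camera call takes 0.05 s, during which the arm holds its last target. There are 200 camera calls.

## Working session

There is one attempt and no reset: what is moved stays moved. The work goes in short steps, Python scripts to look and compute and a shell command to move; the robot and the scene stay as the last step left them, time stands still between calls to the robot, and variables do not carry over. Pictures are saved under pics/ and viewed, about 8 in all and at most 12, crops included, and the job is handed in when it is done.

```bash
ls; mkdir -p pics
cat > h.py <<'E'
import numpy as np, cv2
from rig import env
def cal(n):
    c=env.get_calibration(n); return np.array(c["camera_matrix"]),c["k1"],np.array(c["pose"])
def ray(n,u,v):
    K,k1,P=cal(n)
    d=np.array([(u-K[0,2])/K[0,0],(v-K[1,2])/K[1,1]]); s=d.copy()
    for _ in range(20): s=d/(1+k1*(s@s))
    r=P[:3,:3]@np.array([s[0],s[1],1]); return P[:3,3],r/np.linalg.norm(r)
def onz(n,u,v,z):
    o,r=ray(n,u,v); return o+r*(z-o[2])/r[2]
def proj(n,p):
    K,k1,P=cal(n); q=P[:3,:3].T@(np.array(p)-P[:3,3]); s=q[:2]/q[2]; s=s*(1+k1*(s@s))
    return np.array([K[0,0]*s[0]+K[0,2],K[1,1]*s[1]+K[1,2]])
def tri(a,b):
    (o1,r1),(o2,r2)=a,b
    A=np.c_[r1,-r2]; t=np.linalg.lstsq(A,o2-o1,rcond=None)[0]
    p,q=o1+r1*t[0],o2+r2*t[1]; return (p+q)/2,np.linalg.norm(p-q)
def snap(n,name=None):
    im=env.grab_frame(n)
    if name: cv2.imwrite(f"pics/{name}.png",im[:,:,::-1])
    return im
def rows_to(R1,p1):
    "tool shift mm and rotvec deg to goal pose from the measured pose"
    s=env.state(); R=np.array(s["orientation"]); p=np.array(s["ee_pos"])
    from scipy.spatial.transform import Rotation as Ro
    return R.T@(np.array(p1)-p)*1000, Ro.from_matrix(R.T@R1).as_rotvec(degrees=True)
E
python3 - <<'E'
from h import *
a=snap("side","s0");b=snap("top","t0")
np.set_printoptions(precision=3,suppress=True)
for n in("side","top"): K,k,P=cal(n);print(n,K[0,0],k,P)
print(env.state(), env.grasp_offset)
E
```

```text
pics
side 458.4114329622205 -0.008153582668874598 [[-0.148 -0.71   0.688 -0.432]
 [-0.989  0.099 -0.111  0.194]
 [ 0.011 -0.697 -0.717  1.187]
 [ 0.     0.     0.     1.   ]]
top 454.16887366575304 -0.15039530732236522 [[ 0.003 -0.994  0.112  0.351]
 [-1.    -0.003  0.003  0.033]
 [-0.003 -0.112 -0.994  1.552]
 [ 0.     0.     0.     1.   ]]
{'t': 0.1, 'qpos': array([-76.448,  21.838,  74.379,  -0.001,  83.859, -12.335]), 'qd': array([ 0.028, -0.002, -0.106,  0.162,  0.012,  0.012]), 'joint_efforts': array([  0.004, -44.922, -23.166,  -0.   ,   0.004,   0.   ]), 'ee_pos': array([ 0.24 , -0.495,  0.193]), 'orientation': array([[-0.   ,  0.9  ,  0.437],
       [ 0.001,  0.437, -0.9  ],
       [-1.   ,  0.   , -0.001]]), 'ft_force': array([-1.033, -0.049, -0.674]), 'moment': array([ 0.018, -0.055,  0.032]), 'gripper_width': 0.084965941039003} 0.0187
```

```bash
cd pics; python3 -c "
import cv2,numpy as np
a=cv2.imread('s0.png');b=cv2.imread('t0.png')
cv2.imwrite('both0.png',cv2.resize(np.vstack([a,b]),None,fx=.78,fy=.78))"
```

```text
(no output)
```

View pics/s0.png

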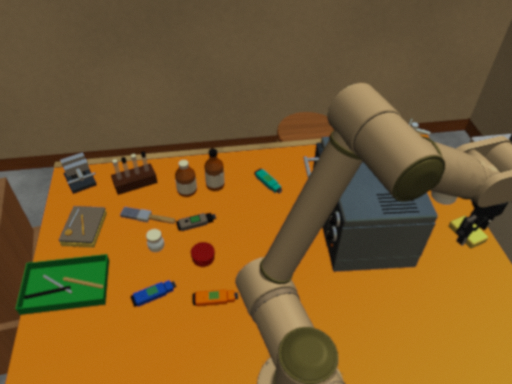

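View pics/t0.png

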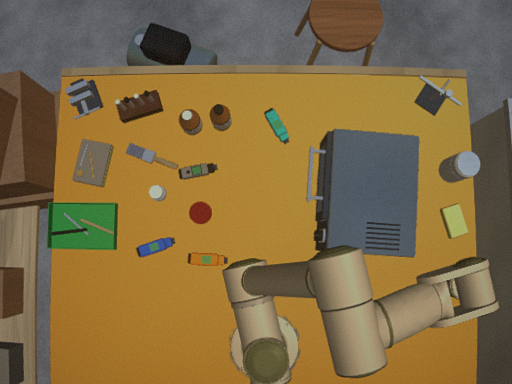

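Side view: grey thermometer at (196,221), oven around (375,220). In the top view the candidates are grey (197,171), blue (155,246), orange (207,259) and turquoise (277,125). I choose the grey one, nose to the right at about (215,168). The handle bar is at about (311,175) and the oven's top spans (325–418, 130–255).

Run:
```python
from h import *
b=cv2.imread("pics/t0.png");a=cv2.imread("pics/s0.png")
up=lambda i,f:cv2.resize(i,None,fx=f,fy=f,interpolation=cv2.INTER_CUBIC)
c1=up(b[150:190,165:230],6)   # 390x240
c2=up(b[120:265,300:425],3.2)       # 400x464
c3=up(a[140:275,300:440],2.8)
H=470;W=c1.shape[1]+c2.shape[1]
o=np.zeros((max(c1.shape[0]+10+up(a[205:235,165:225],6).shape[0],c2.shape[0]),W,3),np.uint8)
o[:c1.shape[0],:c1.shape[1]]=c1; o[:c2.shape[0],c1.shape[1]:]=c2
d=up(a[205:235,165:225],6); o[c1.shape[0]+10:c1.shape[0]+10+d.shape[0],:d.shape[1]]=d
cv2.imwrite("pics/crop1.png",o);print(o.shape)
```

```text
(464, 790, 3)
```

View pics/crop1.png

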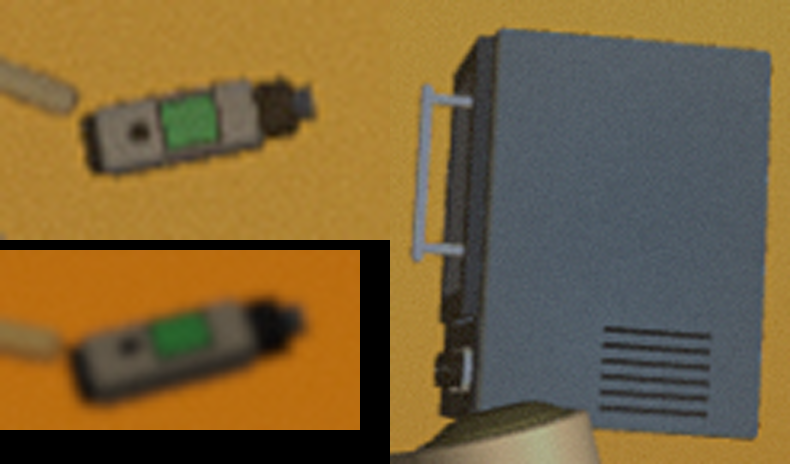

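Run:
```python
from h import *
np.set_printoptions(precision=4,suppress=True)
T=lambda x,y,z:onz("top",165+x/6,150+y/6,z)
tail,lens,gl,gr=T(85,147,.013),T(313,101,.013),T(98,143,.026),T(258,113,.026)
print("tail",tail,"lens",lens,"len",np.linalg.norm(lens-tail),"grey",gl,gr,np.linalg.norm(gl-gr))
d=(gr-gl)+(lens-tail);print("yaw",np.degrees(np.arctan2(d[1],d[0])),"mid grey+13",(gl+gr)/2+.013*d/np.linalg.norm(d))
u=d/np.linalg.norm(d); print("org from ends",(tail+lens)/2+u*0.0015)
O=lambda x,y,z:onz("top",300+(x-390)/3.2,120+y/3.2,z)
ff,bf,bn,fn=O(505,30,.26),O(770,52,.26),O(757,438,.26),O(482,412,.26)
print("oven",ff,bf,bn,fn,np.linalg.norm(ff-bf),np.linalg.norm(bf-bn))
for p,q in((ff,bf),(bn,bf),(fn,bn)): e=q-p;print(np.degrees(np.arctan2(e[1],e[0])))
print("ctr",(ff+bn)/2)
h1,h2=O(430,88,.22),O(418,258,.22);print("handle",h1,h2,np.linalg.norm(h1-h2))
# two-view check for thermometer: side crop
S=lambda x,y:ray("side",165+x/6,205+(y-250)/6)
print("tri lens",tri(S(302,318),ray("top",165+313/6,150+101/6)))
```

```text
tail [0.5768 0.2934 0.013 ] lens [0.6036 0.1626 0.013 ] len 0.13346209198419434 grey [0.5772 0.2838 0.026 ] [0.5945 0.1927 0.026 ] 0.09267331869505788
yaw -78.75705354095275 mid grey+13 [0.5884 0.2255 0.026 ]
org from ends [0.5905 0.2265 0.013 ]
oven [ 0.6753 -0.2039  0.26  ] [ 0.6578 -0.453   0.26  ] [ 0.3036 -0.4277  0.26  ] [ 0.3288 -0.1772  0.26  ] 0.24964281185120818 0.3551494695128581
-94.01010197064168
-4.084374162402849
-95.75563731231324
ctr [ 0.4894 -0.3158  0.26  ]
handle [ 0.629  -0.1392  0.22  ] [ 0.4694 -0.126   0.22  ] 0.1600986129439793
tri lens (array([0.6029, 0.1624, 0.0169]), np.float64(0.00033892590123765505))
```

```bash
python3 -m creep '[{"tx":-60},{"tx":-120},{"tx":-156},{"tx":-156,"ty":50,"tz":-22,"ax":5},{"tx":-156,"ty":105,"tz":-46,"ax":10},{"tx":-156,"ty":160,"tz":-70,"ax":15},{"tx":-156,"ty":215,"tz":-95,"ax":20},{"tx":-156,"ty":270,"tz":-119,"ax":25},{"tx":-156,"ty":325,"tz":-143,"ax":30,"gripper":0.6},{"tx":-156,"ty":380,"tz":-167,"ax":30.4,"gripper":0.6},{"tx":-156,"ty":438,"tz":-193,"ax":30.4,"gripper":0.6},{"tx":-156,"ty":438,"tz":-193,"ax":30.4,"gripper":0.6},{"tx":-156,"ty":438,"tz":-193,"ax":30.4,"gripper":0.6},{"tx":-156,"ty":438,"tz":-193,"ax":30.4,"gripper":0.6},{"tx":-156,"ty":438,"tz":-193,"ax":30.4,"gripper":0.6},{"tx":-156,"ty":438,"tz":-193,"ax":30.4,"gripper":0.6}]'
python3 - <<'E'
from h import *
s=env.state();print(s["qpos"],s["orientation"])
up=lambda i,f:cv2.resize(i,None,fx=f,fy=f,interpolation=cv2.INTER_CUBIC)
a=snap("side");b=snap("top")
cv2.imwrite("pics/m1.png",np.hstack([up(b[110:270,280:430],2.6)[:,:,::-1],up(a[110:270,260:420],2.6)[:,:,::-1]]))
E
```

```text
[-7.64483795e+01  2.18375897e+01  7.43786146e+01 -1.01544804e-03
  8.38587818e+01 -1.23346175e+01] [[-3.23799366e-04  8.99661880e-01  4.36587216e-01]
 [ 1.26818732e-03  4.36587258e-01 -8.99661024e-01]
 [-9.99999143e-01  2.62364701e-04 -1.28230646e-03]]schema error: expected keys ax, ay, az, tx, ty, tz, gripper
```

View pics/m1.png

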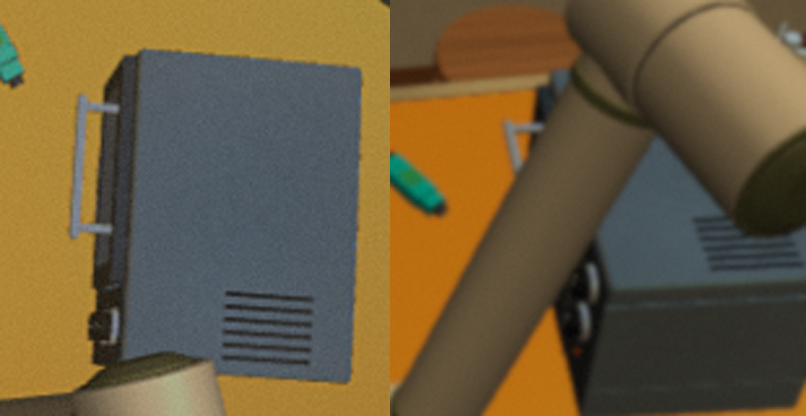

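The call was refused because every row needs all the keys, so nothing moved: the arm still covers the oven in the side view, and the handle is at the same place. I'll retype it in full.

```bash
python3 -m creep '[{"ax":0,"ay":0,"az":0,"tx":-60,"ty":0,"tz":0,"gripper":0},{"ax":0,"ay":0,"az":0,"tx":-120,"ty":0,"tz":0,"gripper":0},{"ax":0,"ay":0,"az":0,"tx":-156,"ty":0,"tz":0,"gripper":0},{"ax":5,"ay":0,"az":0,"tx":-156,"ty":50,"tz":-22,"gripper":0.6},{"ax":10,"ay":0,"az":0,"tx":-156,"ty":105,"tz":-46,"gripper":0.6},{"ax":15,"ay":0,"az":0,"tx":-156,"ty":160,"tz":-70,"gripper":0.6},{"ax":20,"ay":0,"az":0,"tx":-156,"ty":215,"tz":-95,"gripper":0.6},{"ax":25,"ay":0,"az":0,"tx":-156,"ty":270,"tz":-119,"gripper":0.6},{"ax":30,"ay":0,"az":0,"tx":-156,"ty":325,"tz":-143,"gripper":0.6},{"ax":30.4,"ay":0,"az":0,"tx":-156,"ty":380,"tz":-167,"gripper":0.6},{"ax":30.4,"ay":0,"az":0,"tx":-156,"ty":438,"tz":-193,"gripper":0.6},{"ax":30.4,"ay":0,"az":0,"tx":-156,"ty":438,"tz":-193,"gripper":0.6},{"ax":30.4,"ay":0,"az":0,"tx":-156,"ty":438,"tz":-193,"gripper":0.6},{"ax":30.4,"ay":0,"az":0,"tx":-156,"ty":438,"tz":-193,"gripper":0.6},{"ax":30.4,"ay":0,"az":0,"tx":-156,"ty":438,"tz":-193,"gripper":0.6}]'
python3 - <<'E'
from h import *
s=env.state();print(s["qpos"],s["orientation"])
a=snap("side","s1");b=snap("top","t1")
E
```

```text
t: 2.08
ee_pos: [0.5494, -0.1309, 0.3499]
orientation: [[0.0, 0.997, -0.081], [-0.0, -0.081, -0.997], [-1.0, 0.0, 0.0]]
ft_force: [-0.3, 0.5, -0.6]
gripper_width: 0.0337
[-2.54128858e+01  2.03648678e+01  5.14813910e+01 -2.65401524e-03
  1.08137309e+02  6.92057921e+01] [[ 2.40147710e-04  9.96751489e-01 -8.05382562e-02]
 [-1.62832158e-04 -8.05382184e-02 -9.96751508e-01]
 [-9.99999958e-01  2.52481810e-04  1.42962128e-04]]
```

```bash
python3 -m creep '[{"ax":0,"ay":0,"az":0,"tx":50,"ty":0,"tz":0,"gripper":0.6},{"ax":0,"ay":0,"az":0,"tx":95,"ty":0,"tz":0,"gripper":0.6},{"ax":0,"ay":0,"az":0,"tx":125,"ty":0,"tz":0,"gripper":0.6},{"ax":0,"ay":0,"az":0,"tx":149,"ty":0,"tz":0,"gripper":0.6},{"ax":0,"ay":0,"az":0,"tx":149,"ty":0,"tz":0,"gripper":0.6},{"ax":0,"ay":0,"az":0,"tx":149,"ty":0,"tz":0,"gripper":1},{"ax":0,"ay":0,"az":0,"tx":149,"ty":0,"tz":0,"gripper":1},{"ax":0,"ay":0,"az":0,"tx":149,"ty":0,"tz":0,"gripper":1},{"ax":0,"ay":0,"az":0,"tx":149,"ty":0,"tz":0,"gripper":1},{"ax":0,"ay":0,"az":0,"tx":149,"ty":0,"tz":0,"gripper":1}]' 30
```

```text
t: 3.42
ee_pos: [0.5499, -0.1299, 0.2007]
orientation: [[0.0, 0.997, -0.079], [-0.0, -0.079, -0.997], [-1.0, 0.0, 0.0]]
ft_force: [0.5, -0.6, -1.0]
gripper_width: 0.0
```

Run:
```python
from h import *
up=lambda i,f:cv2.resize(i,None,fx=f,fy=f,interpolation=cv2.INTER_CUBIC)
a=snap("side");b=snap("top")
cv2.imwrite("pics/m2.png",np.hstack([up(b[130:220,280:370],4.3)[:,:,::-1],up(a[120:210,280:370],4.3)[:,:,::-1]]))
print(proj("top",[.5499,-.1299,.22]),proj("side",[.5499,-.1299,.22]),proj("side",[.5499,-.1299,.2007]))
```

```text
[309.74908534 173.627851  ] [308.73741494 175.49146142] [308.1457443  180.01076345]
```

View pics/m2.png

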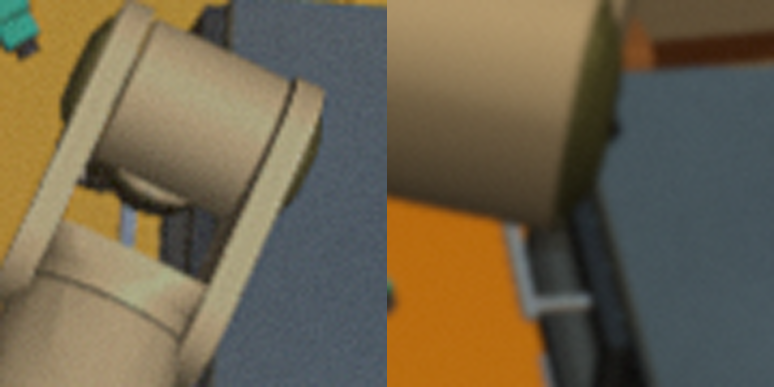

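Both views still show the bar, its near end in the side crop at (530,305), but the gripper is hiding the part that matters. I'll triangulate the near end.

Run:
```python
from h import *
np.set_printoptions(precision=4,suppress=True)
a=ray("side",280+(527-387)/4.3,120+308/4.3)
print(tri(a,ray("top",308.75,200.6)))
o,r=a
for z in(.19,.2,.21,.22,.23): print(z,onz("side",280+(527-387)/4.3,120+308/4.3,z), onz("top",308.75,200.6,z),onz("top",309.8,181.2,z))
# bar column profile in both top frames
im=cv2.imread("pics/t0.png");g=cv2.cvtColor(im,cv2.COLOR_BGR2HSV)
for v in (155,165,175,185,195): print(v,[tuple(x) for x in g[v,304:318]][:14])
```

```text
(array([ 0.4688, -0.1229,  0.2322]), np.float64(0.003408611086628976))
0.19 [ 0.5089 -0.1352  0.19  ] [ 0.4722 -0.1296  0.19  ] [ 0.5312 -0.1334  0.19  ]
0.2 [ 0.4995 -0.1319  0.2   ] [ 0.4713 -0.1284  0.2   ] [ 0.5299 -0.1322  0.2   ]
0.21 [ 0.49   -0.1286  0.21  ] [ 0.4704 -0.1272  0.21  ] [ 0.5285 -0.131   0.21  ]
0.22 [ 0.4806 -0.1253  0.22  ] [ 0.4695 -0.126   0.22  ] [ 0.5272 -0.1298  0.22  ]
0.23 [ 0.4712 -0.1219  0.23  ] [ 0.4686 -0.1248  0.23  ] [ 0.5259 -0.1286  0.23  ]
155 [(np.uint8(20), np.uint8(175), np.uint8(172)), (np.uint8(20), np.uint8(170), np.uint8(178)), (np.uint8(20), np.uint8(174), np.uint8(174)), (np.uint8(20), np.uint8(170), np.uint8(178)), (np.uint8(20), np.uint8(171), np.uint8(163)), (np.uint8(20), np.uint8(100), np.uint8(135)), (np.uint8(90), np.uint8(6), np.uint8(124)), (np.uint8(112), np.uint8(43), np.uint8(149)), (np.uint8(150), np.uint8(4), np.uint8(132)), (np.uint8(21), np.uint8(126), np.uint8(158)), (np.uint8(20), np.uint8(180), np.uint8(177)), (np.uint8(20), np.uint8(173), np.uint8(178)), (np.uint8(20), np.uint8(176), np.uint8(177)), (np.uint8(20), 
[... 1911 characters left out ...]
nt8(156)), (np.uint8(17), np.uint8(107), np.uint8(95))]
195 [(np.uint8(21), np.uint8(182), np.uint8(168)), (np.uint8(20), np.uint8(183), np.uint8(178)), (np.uint8(19), np.uint8(155), np.uint8(160)), (np.uint8(16), np.uint8(24), np.uint8(119)), (np.uint8(103), np.uint8(37), np.uint8(146)), (np.uint8(109), np.uint8(34), np.uint8(142)), (np.uint8(18), np.uint8(10), np.uint8(130)), (np.uint8(18), np.uint8(141), np.uint8(157)), (np.uint8(20), np.uint8(166), np.uint8(166)), (np.uint8(19), np.uint8(162), np.uint8(167)), (np.uint8(19), np.uint8(168), np.uint8(158)), (np.uint8(20), np.uint8(163), np.uint8(142)), (np.uint8(19), np.uint8(140), np.uint8(104)), (np.uint8(13), np.uint8(29), np.uint8(62))]
```

```bash
python3 -m creep '[{"ax":0,"ay":0,"az":0,"tx":0,"ty":0,"tz":-10,"gripper":1},{"ax":0,"ay":0,"az":0,"tx":0,"ty":0,"tz":-20,"gripper":1},{"ax":0,"ay":0,"az":0,"tx":0,"ty":0,"tz":-30,"gripper":1}]'
python3 - <<'E'
from h import *
a=snap("side","s2");b=snap("top","t2")
g=cv2.cvtColor(b,cv2.COLOR_RGB2HSV)
for v in (181,185,195): print(v,[int(x[1]) for x in g[v,300:318]])
E
```

```text
t: 3.9
ee_pos: [0.5523, -0.099, 0.2007]
orientation: [[0.0, 0.997, -0.078], [0.0, -0.078, -0.997], [-1.0, 0.0, -0.0]]
ft_force: [0.5, 0.6, -0.4]
gripper_width: 0.0002
181 [172, 171, 172, 172, 167, 174, 178, 142, 12, 42, 44, 34, 166, 176, 172, 173, 169, 148]
185 [169, 170, 175, 168, 168, 173, 174, 114, 8, 50, 23, 89, 172, 175, 166, 175, 153, 100]
195 [61, 60, 59, 58, 52, 55, 60, 67, 64, 59, 68, 74, 73, 80, 76, 80, 75, 72]
```

Run:
```python
from h import *
up=lambda i,f:cv2.resize(i,None,fx=f,fy=f,interpolation=cv2.INTER_CUBIC)
s=env.state();p=np.array(s["ee_pos"]);R=np.array(s["orientation"])
def mk(n,f,x0,y0,w,h,pts):
    c=up(cv2.imread(f"pics/{f}.png")[y0:y0+h,x0:x0+w],4.3)
    for q,col in pts:
        u=(proj(n,q)-[x0,y0]+.5)*4.3; cv2.circle(c,tuple(int(k) for k in u),4,col,1)
    return c
pts=[(p,(0,0,255)),(p-R[:,0]*.073,(0,0,255)),(p-R[:,0]*.2,(0,0,255)),([.629,-.1392,.22],(255,0,255)),([.4694,-.126,.22],(255,0,255)),([.549,-.13,.22],(255,0,255))]
cv2.imwrite("pics/m3.png",np.hstack([mk("top","t2",280,130,90,100,pts),mk("side","s2",270,110,95,100,pts)]))
for r in s: pass
print(s["ee_pos"],s["ft_force"],s["gripper_width"])
```

```text
[ 0.5523428  -0.09874284  0.20074719] [-0.56975918 -0.53846922 -1.20342819] 0.00028810827024060135
```

View pics/m3.png

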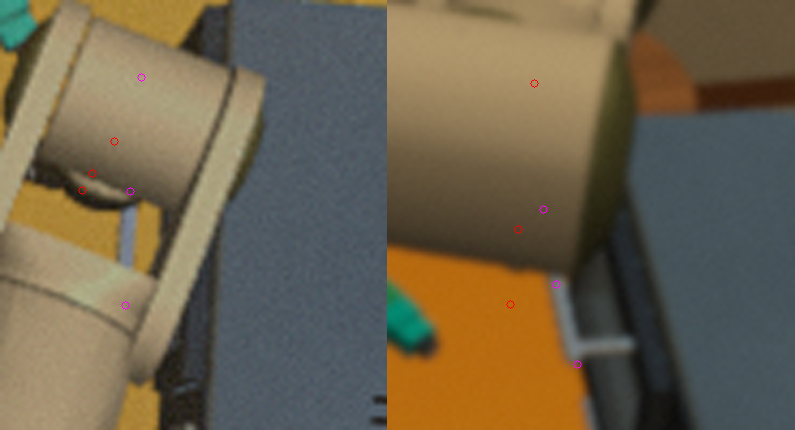

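Run:
```python
from h import *
p=np.array([.24,-.495,.194])
for d in(0,.073,.2): print(d,proj("side",p+[0,0,d]),proj("top",p+[0,0,d]))
up=lambda i,f:cv2.resize(i,None,fx=f,fy=f,interpolation=cv2.INTER_CUBIC)
a=up(cv2.imread("pics/s0.png")[110:260,400:512],3)
b=up(cv2.imread("pics/s2.png")[90:240,240:390],3)
for q in(p,p+[0,0,.073],p+[0,0,.2]):
    u=(proj("side",q)-[400,110]+.5)*3; cv2.circle(a,tuple(int(k) for k in u),4,(255,0,255),1)
cv2.imwrite("pics/m4.png",np.hstack([a,b]))
```

```text
0 [463.92633687 247.25330195] [428.86209112 276.8763602 ]
0.073 [473.32583743 230.18087441] [438.28053222 278.73754664]
0.2 [491.76774492 196.647174  ] [457.22629412 282.45062275]
```

View pics/m4.png

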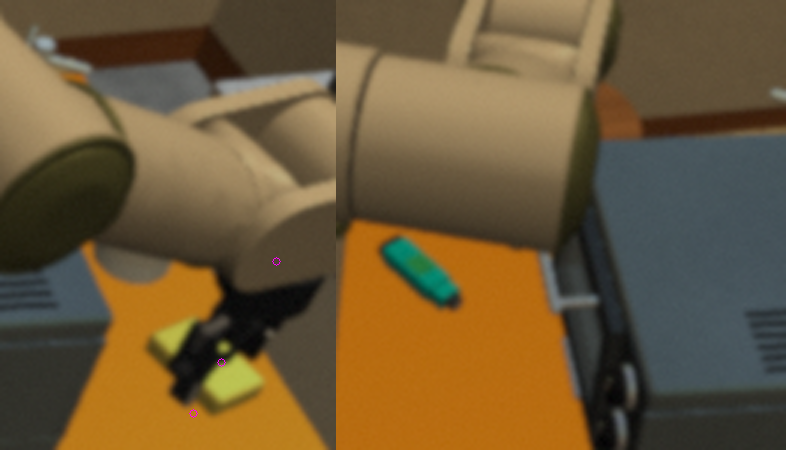

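In s0 the fingertip is at about px (460,243) and the hand looks higher than the TCP I projected. In s2 the closed fingers should show below the forearm at about (305,180), and they don't. I'll check the kinematics against the image.

Run:
```python
from h import *
p=np.array([.24,-.495,.194]);z=np.array([.437,-.9,0]);y=np.array([.9,.437,0])
for s in(-1,1):
  for d in(0,.013,.04,.07): print(s,d,((proj("side",p+[0,0,d]+s*.05*z)-[400,110]+.5)*3).round())
# height error estimate: finger tip at crop(180,400)
o,r=ray("side",400+180/3,110+400/3)
for zz in(.194,.207,.22,.24,.26): print(zz,(o+r*(zz-o[2])/r[2]).round(3))
```

```text
-1 0 [158. 438.]
-1 0.013 [162. 429.]
-1 0.04 [172. 411.]
-1 0.07 [184. 389.]
1 0 [228. 389.]
1 0.013 [233. 380.]
1 0.04 [244. 362.]
1 0.07 [256. 340.]
0.194 [ 0.254 -0.49   0.194]
0.207 [ 0.245 -0.482  0.207]
0.22 [ 0.236 -0.473  0.22 ]
0.24 [ 0.223 -0.459  0.24 ]
0.26 [ 0.209 -0.445  0.26 ]
```

```bash
python3 -m creep '[{"ax":0,"ay":0,"az":0,"tx":-60,"ty":0,"tz":0,"gripper":1},{"ax":0,"ay":10,"az":0,"tx":-110,"ty":0,"tz":-30,"gripper":1},{"ax":0,"ay":20,"az":0,"tx":-110,"ty":0,"tz":-70,"gripper":1},{"ax":0,"ay":30,"az":0,"tx":-110,"ty":0,"tz":-110,"gripper":1},{"ax":0,"ay":40,"az":0,"tx":-110,"ty":0,"tz":-150,"gripper":1},{"ax":0,"ay":50,"az":0,"tx":-110,"ty":0,"tz":-150,"gripper":1},{"ax":0,"ay":60,"az":0,"tx":-110,"ty":0,"tz":-150,"gripper":1},{"ax":0,"ay":60,"az":0,"tx":-110,"ty":0,"tz":-150,"gripper":1},{"ax":0,"ay":60,"az":0,"tx":-110,"ty":0,"tz":-150,"gripper":1},{"ax":0,"ay":60,"az":0,"tx":-110,"ty":0,"tz":-150,"gripper":1}]'
python3 - <<'E'
from h import *
up=lambda i,f:cv2.resize(i,None,fx=f,fy=f,interpolation=cv2.INTER_CUBIC)
snap("side","s3");snap("top","t3");s=env.state();p=np.array(s["ee_pos"]);R=np.array(s["orientation"])
print(s["qpos"])
o=[]
for n,f in(("side","s3"),("top","t3")):
    u0=proj(n,p); x0,y0=(u0-[50,75]).astype(int);x0=max(x0,0);y0=max(y0,0)
    c=up(cv2.imread(f"pics/{f}.png")[y0:y0+150,x0:x0+100],4)
    for d in(0,.05,.1):
        q=(proj(n,p-R[:,0]*d)-[x0,y0]+.5)*4;cv2.circle(c,tuple(int(k) for k in q),3,(255,0,255),1)
    print(n,x0,y0,u0);o.append(c)
cv2.imwrite("pics/m5.png",np.hstack(o))
E
```

```text
t: 5.25
ee_pos: [0.5641, 0.0502, 0.3117]
orientation: [[0.068, 0.997, -0.037], [0.862, -0.077, -0.501], [-0.503, 0.003, -0.864]]
ft_force: [-0.0, -0.1, -0.0]
gripper_width: 0.0003
[-32.26274294  26.16472411  72.14196076  54.06796444 109.02811685
  67.7365314 ]
side 200 80 [250.05708418 155.15802478]
top 198 88 [248.72548358 163.50848205]
```

View pics/m5.png

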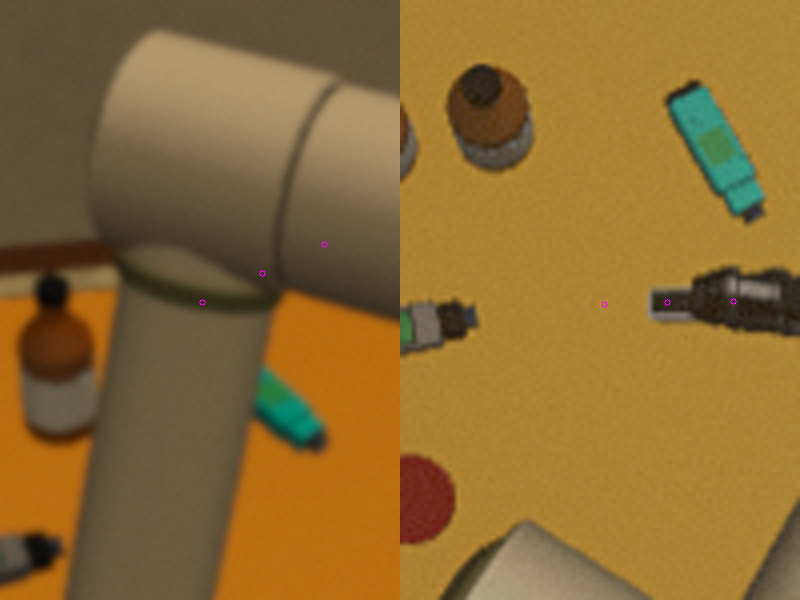

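Top view: the closed fingertips are at crop (650,305), while the reported TCP projects to (604,304). The true finger ends are therefore about 37 mm behind the reported TCP along the tool axis. That also explains the missed bar, since the tip was really at z≈0.238, and the s0 picture agrees. From here on I correct for 37 mm.

```bash
python3 -m creep '[{"ax":0,"ay":-10,"az":0,"tx":-25,"ty":0,"tz":16,"gripper":0.6},{"ax":0,"ay":-20,"az":0,"tx":-50,"ty":0,"tz":33,"gripper":0.6},{"ax":0,"ay":-30,"az":0,"tx":-75,"ty":0,"tz":50,"gripper":0.6},{"ax":0,"ay":-40,"az":0,"tx":-100,"ty":0,"tz":67,"gripper":0.6},{"ax":0,"ay":-50,"az":0,"tx":-125,"ty":0,"tz":84,"gripper":0.6},{"ax":0,"ay":-60,"az":0,"tx":-150,"ty":-1,"tz":101,"gripper":0.6},{"ax":0,"ay":-60,"az":0,"tx":-150,"ty":-1,"tz":101,"gripper":0.6},{"ax":0,"ay":-60,"az":0,"tx":-150,"ty":-1,"tz":101,"gripper":0.6},{"ax":0,"ay":-60,"az":0,"tx":-150,"ty":-1,"tz":101,"gripper":0.6}]'
```

```text
t: 6.48
ee_pos: [0.5489, -0.1303, 0.2979]
orientation: [[-0.0, 0.997, -0.079], [0.002, -0.079, -0.997], [-1.0, -0.0, -0.002]]
ft_force: [0.3, -0.0, 0.7]
gripper_width: 0.0339
```

```bash
python3 -m creep '[{"ax":0,"ay":0,"az":0,"tx":40,"ty":0,"tz":0,"gripper":0.6},{"ax":0,"ay":0,"az":0,"tx":75,"ty":0,"tz":0,"gripper":0.6},{"ax":0,"ay":0,"az":0,"tx":105,"ty":0,"tz":0,"gripper":0.6},{"ax":0,"ay":0,"az":0,"tx":134,"ty":0,"tz":0,"gripper":0.6},{"ax":0,"ay":0,"az":0,"tx":134,"ty":0,"tz":0,"gripper":0.6},{"ax":0,"ay":0,"az":0,"tx":134,"ty":0,"tz":0,"gripper":1},{"ax":0,"ay":0,"az":0,"tx":134,"ty":0,"tz":0,"gripper":1},{"ax":0,"ay":0,"az":0,"tx":134,"ty":0,"tz":0,"gripper":1},{"ax":0,"ay":0,"az":0,"tx":134,"ty":0,"tz":0,"gripper":1}]' 25
```

```text
t: 7.6
ee_pos: [0.5496, -0.1294, 0.1656]
orientation: [[0.003, 0.997, -0.078], [0.001, -0.078, -0.997], [-1.0, 0.003, -0.001]]
ft_force: [1.0, 4.9, 0.3]
gripper_width: 0.0109
```

The bar is held (10.9 mm). Next I swing the door down about 45°, turning the hand with it.

```bash
python3 -m creep '[{"ax":0,"ay":-5,"az":0,"tx":5,"ty":0,"tz":-8,"gripper":1},{"ax":0,"ay":-10,"az":0,"tx":10,"ty":0,"tz":-15,"gripper":1},{"ax":0,"ay":-15,"az":0,"tx":16,"ty":0,"tz":-22,"gripper":1},{"ax":0,"ay":-20,"az":0,"tx":22,"ty":0,"tz":-28,"gripper":1},{"ax":0,"ay":-25,"az":0,"tx":29,"ty":0,"tz":-33,"gripper":1},{"ax":0,"ay":-30,"az":0,"tx":37,"ty":0,"tz":-38,"gripper":1},{"ax":0,"ay":-35,"az":0,"tx":45,"ty":0,"tz":-42,"gripper":1},{"ax":0,"ay":-40,"az":0,"tx":53,"ty":0,"tz":-46,"gripper":1},{"ax":0,"ay":-45,"az":0,"tx":61,"ty":0,"tz":-49,"gripper":1},{"ax":0,"ay":-45,"az":0,"tx":61,"ty":0,"tz":-49,"gripper":1},{"ax":0,"ay":-45,"az":0,"tx":61,"ty":0,"tz":-49,"gripper":1}]'
```

```text
t: 8.98
ee_pos: [0.553, -0.0796, 0.1031]
orientation: [[-0.055, 0.997, -0.056], [-0.703, -0.078, -0.707], [-0.709, 0.001, 0.705]]
ft_force: [-1.9, 10.7, -0.6]
gripper_width: 0.0111
```

```bash
python3 -m creep '[{"ax":0,"ay":0,"az":0,"tx":0,"ty":0,"tz":0,"gripper":0.6},{"ax":0,"ay":0,"az":0,"tx":0,"ty":0,"tz":0,"gripper":0.6},{"ax":0,"ay":0,"az":0,"tx":0,"ty":0,"tz":0,"gripper":0.6},{"ax":0,"ay":0,"az":0,"tx":-30,"ty":0,"tz":0,"gripper":0.6},{"ax":0,"ay":0,"az":0,"tx":-60,"ty":0,"tz":0,"gripper":0.6},{"ax":0,"ay":0,"az":0,"tx":-90,"ty":0,"tz":0,"gripper":0.6},{"ax":0,"ay":0,"az":0,"tx":-125,"ty":0,"tz":35,"gripper":1},{"ax":0,"ay":0,"az":0,"tx":-160,"ty":0,"tz":70,"gripper":1},{"ax":0,"ay":9,"az":0,"tx":-144,"ty":0,"tz":76,"gripper":1},{"ax":0,"ay":18,"az":0,"tx":-128,"ty":0,"tz":83,"gripper":1},{"ax":0,"ay":27,"az":0,"tx":-112,"ty":0,"tz":90,"gripper":1},{"ax":0,"ay":36,"az":0,"tx":-97,"ty":0,"tz":96,"gripper":1},{"ax":0,"ay":45,"az":0,"tx":-82,"ty":0,"tz":102,"gripper":1},{"ax":0,"ay":45,"az":0,"tx":-82,"ty":0,"tz":102,"gripper":1},{"ax":0,"ay":45,"az":0,"tx":-82,"ty":0,"tz":102,"gripper":1}]'
```

```text
t: 10.85
ee_pos: [0.5515, -0.0955, 0.2334]
orientation: [[-0.0, 0.997, -0.079], [-0.001, -0.079, -0.997], [-1.0, -0.0, 0.001]]
ft_force: [0.9, 0.1, -0.9]
gripper_width: -0.0002
```

```bash
python3 -m creep '[{"ax":0,"ay":0,"az":0,"tx":40,"ty":0,"tz":0,"gripper":1},{"ax":0,"ay":0,"az":0,"tx":75,"ty":0,"tz":0,"gripper":1},{"ax":0,"ay":0,"az":0,"tx":90,"ty":0,"tz":-3,"gripper":1},{"ax":0,"ay":0,"az":0,"tx":105,"ty":0,"tz":-7,"gripper":1},{"ax":0,"ay":0,"az":0,"tx":120,"ty":0,"tz":-12,"gripper":1},{"ax":0,"ay":0,"az":0,"tx":135,"ty":0,"tz":-18,"gripper":1},{"ax":0,"ay":0,"az":0,"tx":150,"ty":0,"tz":-24,"gripper":1},{"ax":0,"ay":0,"az":0,"tx":165,"ty":0,"tz":-30,"gripper":1},{"ax":0,"ay":0,"az":0,"tx":178,"ty":0,"tz":-35,"gripper":1},{"ax":0,"ay":0,"az":0,"tx":186,"ty":0,"tz":-35,"gripper":1},{"ax":0,"ay":0,"az":0,"tx":190,"ty":0,"tz":-35,"gripper":1},{"ax":0,"ay":0,"az":0,"tx":190,"ty":0,"tz":-35,"gripper":1}]'
```

```text
t: 12.35
ee_pos: [0.5543, -0.0608, 0.0431]
orientation: [[-0.0, 0.997, -0.079], [0.0, -0.079, -0.997], [-1.0, -0.0, 0.0]]
ft_force: [0.5, 0.7, 0.9]
gripper_width: 0.0001
```

```bash
python3 -m creep '[{"ax":0,"ay":0,"az":0,"tx":2,"ty":0,"tz":0,"gripper":1},{"ax":0,"ay":0,"az":0,"tx":4,"ty":0,"tz":0,"gripper":1},{"ax":0,"ay":0,"az":0,"tx":4,"ty":0,"tz":0,"gripper":1}]'; python3 -m creep '[{"ax":0,"ay":0,"az":0,"tx":2,"ty":0,"tz":0,"gripper":1},{"ax":0,"ay":0,"az":0,"tx":4,"ty":0,"tz":0,"gripper":1},{"ax":0,"ay":0,"az":0,"tx":4,"ty":0,"tz":0,"gripper":1}]'
```

```text
t: 12.72
ee_pos: [0.5547, -0.061, 0.0422]
orientation: [[0.003, 0.997, -0.079], [-0.001, -0.079, -0.997], [-1.0, 0.003, 0.001]]
ft_force: [-8.1, 1.5, 24.4]
gripper_width: -0.0001
t: 13.1
ee_pos: [0.5549, -0.061, 0.0419]
orientation: [[0.005, 0.997, -0.078], [-0.003, -0.078, -0.997], [-1.0, 0.005, 0.002]]
ft_force: [-19.6, 3.8, 57.3]
gripper_width: -0.0003
```

```bash
python3 -m creep '[{"ax":0,"ay":0,"az":0,"tx":-55,"ty":0,"tz":0,"gripper":1},{"ax":0,"ay":0,"az":0,"tx":-110,"ty":0,"tz":0,"gripper":0},{"ax":-10,"ay":0,"az":0,"tx":-150,"ty":1,"tz":-30,"gripper":0},{"ax":-20,"ay":0,"az":0,"tx":-150,"ty":3,"tz":-60,"gripper":0},{"ax":-30,"ay":0,"az":0,"tx":-150,"ty":4,"tz":-90,"gripper":0},{"ax":-40,"ay":0,"az":0,"tx":-150,"ty":6,"tz":-120,"gripper":0},{"ax":-50,"ay":0,"az":0,"tx":-150,"ty":7,"tz":-150,"gripper":0},{"ax":-60,"ay":0,"az":0,"tx":-150,"ty":8,"tz":-180,"gripper":0},{"ax":-70,"ay":0,"az":0,"tx":-150,"ty":9,"tz":-210,"gripper":0},{"ax":-80,"ay":0,"az":0,"tx":-150,"ty":10,"tz":-240,"gripper":0},{"ax":-90,"ay":0,"az":0,"tx":-150,"ty":12,"tz":-270,"gripper":0},{"ax":-100,"ay":0,"az":0,"tx":-150,"ty":13,"tz":-289,"gripper":0},{"ax":-105.7,"ay":0,"az":0,"tx":-150,"ty":13,"tz":-289,"gripper":0},{"ax":-105.7,"ay":0,"az":0,"tx":-150,"ty":13,"tz":-289,"gripper":0},{"ax":-105.7,"ay":0,"az":0,"tx":-150,"ty":13,"tz":-289,"gripper":0}]'
python3 - <<'E'
from h import *
print(env.state()["qpos"].round(1))
up=lambda i,f:cv2.resize(i,None,fx=f,fy=f,interpolation=cv2.INTER_CUBIC)
a=snap("side","s4");b=snap("top","t4")
g=lambda c:np.clip(c.astype(float)*1.5,0,255).astype(np.uint8)[:,:,::-1]
cv2.imwrite("pics/m6.png",np.hstack([up(g(a[130:280,265:415]),3.4)[:, :510],up(g(b[110:260,250:350]),2.7)[:405].copy() if 0 else up(g(b[110:260,255:340]),3.4)]))
E
```

```text
t: 14.98
ee_pos: [0.5901, 0.2261, 0.1854]
orientation: [[0.0, -0.192, 0.981], [-0.0, 0.981, 0.192], [-1.0, -0.0, 0.0]]
ft_force: [-0.4, 0.6, -0.3]
gripper_width: 0.0853
[10.3 30.5 61.  -0.  88.5 -0.8]
```

View pics/m6.png

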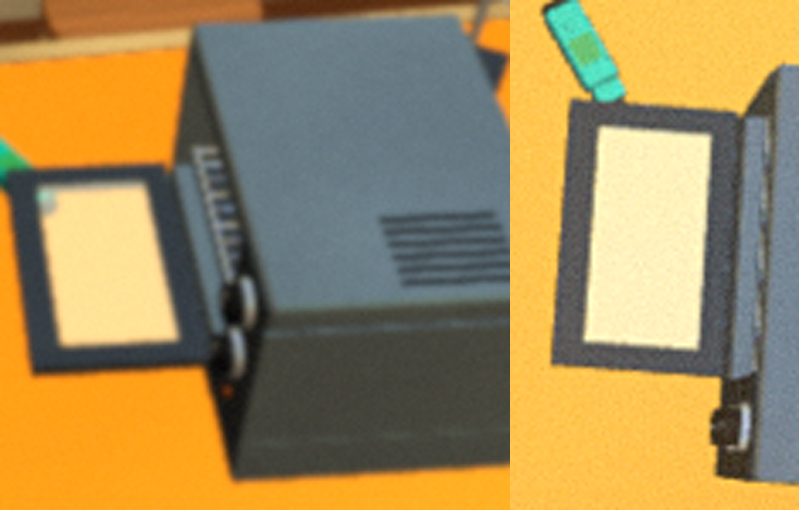

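The door is down and level, the glass clear in both views (side crop (35–205, 165–370)), with shelf wires visible in the doorway at (195–240, 145–270). The wing isn't obvious, so I'll average frames and zoom in on the doorway strip.

Run:
```python
from h import *
a=np.mean([env.grab_frame("side").astype(float) for _ in range(12)],0)
np.save("a.npy",a)
up=lambda i,f:cv2.resize(i,None,fx=f,fy=f,interpolation=cv2.INTER_CUBIC)
x0,y0,w,h=312,163,32,52
c=a[y0:y0+h,x0:x0+w]; c=up(np.clip((c-15)*2.2,0,255).astype(np.uint8),11)
d=c.copy()
# doorway outline and nominal depth lines: oven centre from handle grasp
xo=np.array([-.0785,-.997,0]);yo=np.array([.997,-.0785,0])
F=np.array([.5457,-.1788,0])-.045*yo+.0075*xo  # y_o=0 at front face
P=lambda dep,y,z:tuple(int(k) for k in (proj("side",F+dep*xo+y*yo+[0,0,z])-[x0,y0]+.5)*11)
for z in(.08,.228): cv2.line(d,P(0,-.08,z),P(0,.17,z),(255,0,0),1)
for y in(-.08,.045,.17): cv2.line(d,P(0,y,.08),P(0,y,.228),(255,0,0),1)
cv2.line(d,P(0.02,-.08,.11),P(0.02,.17,.11),(0,255,0),1);cv2.line(d,P(0.04,-.08,.11),P(0.04,.17,.11),(0,255,255),1)
cv2.imwrite("pics/m7.png",np.hstack([c,d])[:,:,::-1]);print(c.shape)
```

```text
(572, 352, 3)
```

View pics/m7.png

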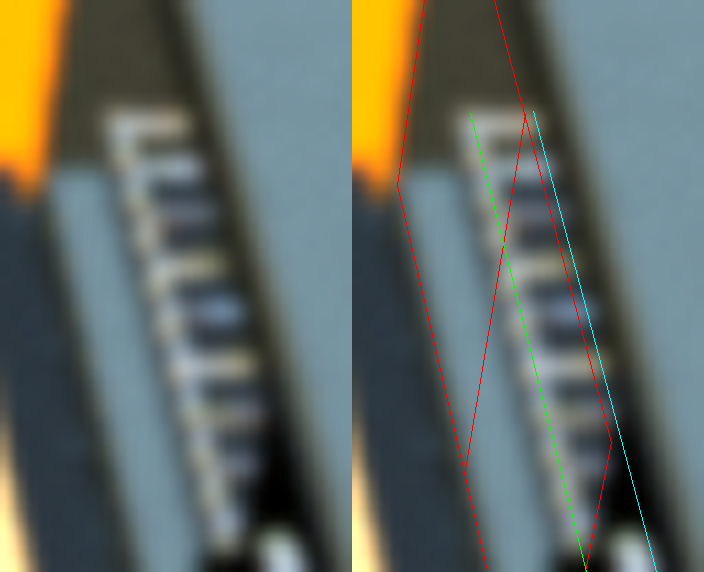

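The strip shows the shelf's front rail and cross wires, at (105–260, 105–540). The wing lies behind the top edge of the doorway, which means at least about 6 cm in, where neither camera can see it. I'll use the geometry given: doorway centre line at y=+45 mm, height 110+55=165 mm. I'll also bracket sideways around it. Now the thermometer.

```bash
python3 -m creep '[{"ax":0,"ay":0,"az":0,"tx":60,"ty":0,"tz":0,"gripper":0},{"ax":0,"ay":0,"az":0,"tx":115,"ty":0,"tz":0,"gripper":0},{"ax":0,"ay":0,"az":0,"tx":160,"ty":0,"tz":0,"gripper":0},{"ax":0,"ay":0,"az":0,"tx":190,"ty":0,"tz":0,"gripper":0},{"ax":0,"ay":0,"az":0,"tx":210,"ty":0,"tz":0,"gripper":0},{"ax":0,"ay":0,"az":0,"tx":223,"ty":0,"tz":0,"gripper":0},{"ax":0,"ay":0,"az":0,"tx":223,"ty":0,"tz":0,"gripper":0},{"ax":0,"ay":0,"az":0,"tx":223,"ty":0,"tz":0,"gripper":1},{"ax":0,"ay":0,"az":0,"tx":223,"ty":0,"tz":0,"gripper":1},{"ax":0,"ay":0,"az":0,"tx":223,"ty":0,"tz":0,"gripper":1},{"ax":0,"ay":0,"az":0,"tx":223,"ty":0,"tz":0,"gripper":1},{"ax":0,"ay":0,"az":0,"tx":223,"ty":0,"tz":0,"gripper":1}]' 40
```

```text
t: 17.18
ee_pos: [0.5909, 0.2266, -0.0366]
orientation: [[0.002, -0.194, 0.981], [0.0, 0.981, 0.194], [-1.0, -0.0, 0.002]]
ft_force: [0.0, 0.3, 5.7]
gripper_width: 0.0392
```

```bash
python3 -m creep '[{"ax":0,"ay":0,"az":0,"tx":-20,"ty":0,"tz":0,"gripper":1},{"ax":0,"ay":0,"az":0,"tx":-60,"ty":0,"tz":0,"gripper":1},{"ax":0,"ay":0,"az":0,"tx":-110,"ty":0,"tz":0,"gripper":1},{"ax":0,"ay":0,"az":0,"tx":-152,"ty":0,"tz":0,"gripper":1},{"ax":2,"ay":0,"az":0,"tx":-152,"ty":-30,"tz":-10,"gripper":1},{"ax":4,"ay":0,"az":0,"tx":-152,"ty":-65,"tz":-21,"gripper":1},{"ax":6,"ay":0,"az":0,"tx":-152,"ty":-100,"tz":-32,"gripper":1},{"ax":8,"ay":0,"az":0,"tx":-152,"ty":-135,"tz":-43,"gripper":1},{"ax":10,"ay":0,"az":0,"tx":-152,"ty":-170,"tz":-55,"gripper":1},{"ax":12,"ay":0,"az":0,"tx":-152,"ty":-205,"tz":-66,"gripper":1},{"ax":14,"ay":0,"az":0,"tx":-152,"ty":-235,"tz":-76,"gripper":1},{"ax":15.7,"ay":0,"az":0,"tx":-152,"ty":-260,"tz":-84,"gripper":1},{"ax":15.7,"ay":0,"az":0,"tx":-152,"ty":-260,"tz":-84,"gripper":1},{"ax":15.7,"ay":0,"az":0,"tx":-152,"ty":-260,"tz":-84,"gripper":1}]'
python3 - <<'E'
from h import *
up=lambda i,f:cv2.resize(i,None,fx=f,fy=f,interpolation=cv2.INTER_CUBIC)
a=snap("side","s5");b=snap("top","t5")
s=env.state();p=np.array(s["ee_pos"]);R=np.array(s["orientation"]);u=-R[:,1]*-1
u=R[:,1]*(-1 if R[1,1]>0 else 1); L=p+[0,0,.0496]+.065*u
print("lens",L)
o=[]
for n,im in(("top",b),("side",a)):
    c0=proj(n,L).astype(int)-[45,60]; c=up(im[max(c0[1],0):c0[1]+120,c0[0]:c0[0]+90],4.2)[:,:,::-1].copy()
    for q in(L,L-.133*u): cv2.circle(c,tuple(int(k) for k in (proj(n,q)-[c0[0],max(c0[1],0)]+.5)*4.2),4,(255,0,255),1)
    o.append(c)
cv2.imwrite("pics/m8.png",np.hstack(o))
E
```

```text
t: 18.92
ee_pos: [0.5579, -0.0442, 0.1141]
orientation: [[-0.001, 0.078, 0.997], [0.0, 0.997, -0.078], [-1.0, 0.0, -0.001]]
ft_force: [-0.0, 0.1, -2.4]
gripper_width: 0.0394
lens [ 0.55302119 -0.10875678  0.16377923]
```

View pics/m8.png

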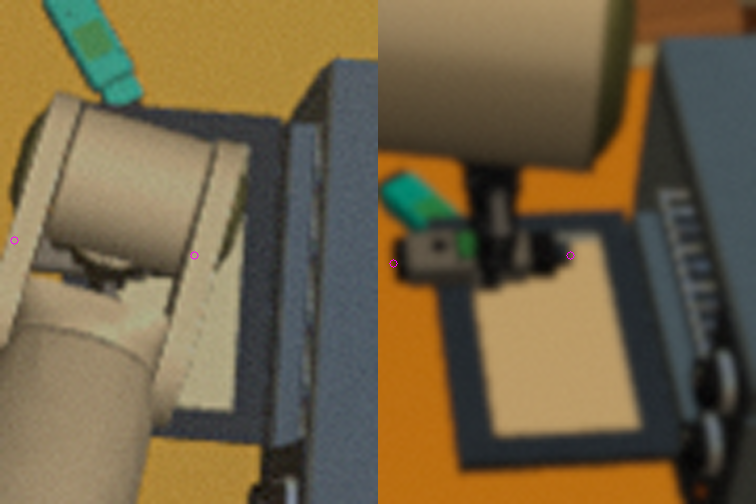

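The thermometer is held level and aimed at the doorway. Its lens is at side crop (570,250), right on the prediction. I'll advance 62 mm and hold for 2 s.

```bash
python3 -m creep '[{"ax":0,"ay":0,"az":0,"tx":-1,"ty":-20,"tz":-1,"gripper":1},{"ax":0,"ay":0,"az":0,"tx":-1,"ty":-40,"tz":-1,"gripper":1},{"ax":0,"ay":0,"az":0,"tx":-1,"ty":-54,"tz":-2,"gripper":1},{"ax":0,"ay":0,"az":0,"tx":-1,"ty":-62,"tz":-2,"gripper":1},{"ax":0,"ay":0,"az":0,"tx":-1,"ty":-62,"tz":-2,"gripper":1},{"ax":0,"ay":0,"az":0,"tx":-1,"ty":-62,"tz":-2,"gripper":1},{"ax":0,"ay":0,"az":0,"tx":-1,"ty":-62,"tz":-2,"gripper":1},{"ax":0,"ay":0,"az":0,"tx":-1,"ty":-62,"tz":-2,"gripper":1},{"ax":0,"ay":0,"az":0,"tx":-1,"ty":-62,"tz":-2,"gripper":1},{"ax":0,"ay":0,"az":0,"tx":-1,"ty":-62,"tz":-2,"gripper":1},{"ax":0,"ay":0,"az":0,"tx":-1,"ty":-62,"tz":-2,"gripper":1},{"ax":0,"ay":0,"az":0,"tx":-1,"ty":-62,"tz":-2,"gripper":1},{"ax":0,"ay":0,"az":0,"tx":-1,"ty":-62,"tz":-2,"gripper":1},{"ax":0,"ay":0,"az":0,"tx":-1,"ty":-62,"tz":-2,"gripper":1},{"ax":0,"ay":0,"az":0,"tx":-1,"ty":-62,"tz":-2,"gripper":1},{"ax":0,"ay":0,"az":0,"tx":-1,"ty":-62,"tz":-2,"gripper":1},{"ax":0,"ay":0,"az":0,"tx":-1,"ty":-62,"tz":-2,"gripper":1},{"ax":0,"ay":0,"az":0,"tx":-1,"ty":-62,"tz":-2,"gripper":1},{"ax":0,"ay":0,"az":0,"tx":-1,"ty":-62,"tz":-2,"gripper":1},{"ax":0,"ay":0,"az":0,"tx":-1,"ty":-62,"tz":-2,"gripper":1}]'
```

```text
t: 21.52
ee_pos: [0.5512, -0.1066, 0.1153]
orientation: [[0.0, 0.079, 0.997], [0.0, 0.997, -0.079], [-1.0, 0.0, 0.0]]
ft_force: [1.2, -0.7, -2.1]
gripper_width: 0.0397
```

The pose is as planned: lens at oven x≈-0.145, z≈0.165, held over 2 s. Since the wing is hidden, I'll repeat the hold 25 mm to each side to cover its sideways uncertainty.

```bash
H='x'; python3 -m creep '[{"ax":0,"ay":0,"az":0,"tx":0,"ty":0,"tz":13,"gripper":1},{"ax":0,"ay":0,"az":0,"tx":0,"ty":0,"tz":25,"gripper":1},{"ax":0,"ay":0,"az":0,"tx":0,"ty":0,"tz":25,"gripper":1},{"ax":0,"ay":0,"az":0,"tx":0,"ty":0,"tz":25,"gripper":1},{"ax":0,"ay":0,"az":0,"tx":0,"ty":0,"tz":25,"gripper":1},{"ax":0,"ay":0,"az":0,"tx":0,"ty":0,"tz":25,"gripper":1},{"ax":0,"ay":0,"az":0,"tx":0,"ty":0,"tz":25,"gripper":1},{"ax":0,"ay":0,"az":0,"tx":0,"ty":0,"tz":25,"gripper":1},{"ax":0,"ay":0,"az":0,"tx":0,"ty":0,"tz":25,"gripper":1},{"ax":0,"ay":0,"az":0,"tx":0,"ty":0,"tz":25,"gripper":1},{"ax":0,"ay":0,"az":0,"tx":0,"ty":0,"tz":25,"gripper":1},{"ax":0,"ay":0,"az":0,"tx":0,"ty":0,"tz":25,"gripper":1},{"ax":0,"ay":0,"az":0,"tx":0,"ty":0,"tz":25,"gripper":1}]'; python3 -m creep '[{"ax":0,"ay":0,"az":0,"tx":0,"ty":0,"tz":-20,"gripper":1},{"ax":0,"ay":0,"az":0,"tx":0,"ty":0,"tz":-40,"gripper":1},{"ax":0,"ay":0,"az":0,"tx":0,"ty":0,"tz":-50,"gripper":1},{"ax":0,"ay":0,"az":0,"tx":0,"ty":0,"tz":-50,"gripper":1},{"ax":0,"ay":0,"az":0,"tx":0,"ty":0,"tz":-50,"gripper":1},{"ax":0,"ay":0,"az":0,"tx":0,"ty":0,"tz":-50,"gripper":1},{"ax":0,"ay":0,"az":0,"tx":0,"ty":0,"tz":-50,"gripper":1},{"ax":0,"ay":0,"az":0,"tx":0,"ty":0,"tz":-50,"gripper":1},{"ax":0,"ay":0,"az":0,"tx":0,"ty":0,"tz":-50,"gripper":1},{"ax":0,"ay":0,"az":0,"tx":0,"ty":0,"tz":-50,"gripper":1},{"ax":0,"ay":0,"az":0,"tx":0,"ty":0,"tz":-50,"gripper":1},{"ax":0,"ay":0,"az":0,"tx":0,"ty":0,"tz":-50,"gripper":1},{"ax":0,"ay":0,"az":0,"tx":0,"ty":0,"tz":-50,"gripper":1},{"ax":0,"ay":0,"az":0,"tx":0,"ty":0,"tz":-50,"gripper":1}]'
```

```text
t: 23.15
ee_pos: [0.5762, -0.1085, 0.1153]
orientation: [[-0.0, 0.079, 0.997], [-0.0, 0.997, -0.079], [-1.0, -0.0, -0.0]]
ft_force: [-0.8, -0.2, -1.9]
gripper_width: 0.039
t: 24.9
ee_pos: [0.5263, -0.1046, 0.1153]
orientation: [[0.0, 0.079, 0.997], [0.0, 0.997, -0.079], [-1.0, 0.0, 0.0]]
ft_force: [0.8, -0.7, -0.7]
gripper_width: 0.039
```

```bash
python3 -m creep '[{"ax":0,"ay":0,"az":0,"tx":0,"ty":30,"tz":3,"gripper":1},{"ax":0,"ay":0,"az":0,"tx":0,"ty":70,"tz":8,"gripper":1},{"ax":-2,"ay":0,"az":0,"tx":0,"ty":115,"tz":13,"gripper":1},{"ax":-4,"ay":0,"az":0,"tx":0,"ty":160,"tz":18,"gripper":1},{"ax":-7,"ay":0,"az":0,"tx":0,"ty":205,"tz":23,"gripper":1},{"ax":-10,"ay":0,"az":0,"tx":0,"ty":250,"tz":28,"gripper":1},{"ax":-13,"ay":0,"az":0,"tx":0,"ty":290,"tz":33,"gripper":1},{"ax":-15.7,"ay":0,"az":0,"tx":20,"ty":320,"tz":37,"gripper":1},{"ax":-15.7,"ay":0,"az":0,"tx":50,"ty":335,"tz":38,"gripper":1},{"ax":-15.7,"ay":0,"az":0,"tx":85,"ty":335,"tz":38,"gripper":1},{"ax":-15.7,"ay":0,"az":0,"tx":115,"ty":335,"tz":38,"gripper":1},{"ax":-15.7,"ay":0,"az":0,"tx":135,"ty":335,"tz":38,"gripper":1},{"ax":-15.7,"ay":0,"az":0,"tx":145,"ty":335,"tz":38,"gripper":1},{"ax":-15.7,"ay":0,"az":0,"tx":149,"ty":335,"tz":38,"gripper":1},{"ax":-15.7,"ay":0,"az":0,"tx":151,"ty":335,"tz":38,"gripper":1},{"ax":-15.7,"ay":0,"az":0,"tx":151,"ty":335,"tz":38,"gripper":1},{"ax":-15.7,"ay":0,"az":0,"tx":151,"ty":335,"tz":38,"gripper":1}]'
```

```text
t: 27.02
ee_pos: [0.5908, 0.2264, -0.0352]
orientation: [[0.001, -0.194, 0.981], [0.0, 0.981, 0.194], [-1.0, 0.0, 0.001]]
ft_force: [0.5, -0.5, -1.8]
gripper_width: 0.0394
```

```bash
python3 -m creep '[{"ax":0,"ay":0,"az":0,"tx":1.5,"ty":0,"tz":0,"gripper":1},{"ax":0,"ay":0,"az":0,"tx":1.5,"ty":0,"tz":0,"gripper":1},{"ax":0,"ay":0,"az":0,"tx":1.5,"ty":0,"tz":0,"gripper":0},{"ax":0,"ay":0,"az":0,"tx":1.5,"ty":0,"tz":0,"gripper":0},{"ax":0,"ay":0,"az":0,"tx":1.5,"ty":0,"tz":0,"gripper":0},{"ax":0,"ay":0,"az":0,"tx":1.5,"ty":0,"tz":0,"gripper":0},{"ax":0,"ay":0,"az":0,"tx":-30,"ty":0,"tz":0,"gripper":0},{"ax":0,"ay":0,"az":0,"tx":-80,"ty":0,"tz":0,"gripper":0},{"ax":0,"ay":0,"az":0,"tx":-140,"ty":0,"tz":0,"gripper":0},{"ax":0,"ay":0,"az":0,"tx":-165,"ty":0,"tz":0,"gripper":1},{"ax":0,"ay":0,"az":0,"tx":-165,"ty":0,"tz":0,"gripper":1}]'
python3 - <<'E'
from h import *
a=snap("side","s6");b=snap("top","t6");print(env.state()["qpos"].round(1))
E
```

```text
t: 28.4
ee_pos: [0.5914, 0.2266, 0.1312]
orientation: [[0.004, -0.194, 0.981], [0.001, 0.981, 0.194], [-1.0, -0.0, 0.004]]
ft_force: [-0.3, 0.6, -0.6]
gripper_width: 0.0518
[10.3 32.9 66.3  0.  80.9 -0.9]
```

Released and lifted. The thermometer is back in place. Next is the door: I go under its near corner, outside the handle bar's span, with closed fingers tilted 40°, lift, then push it shut from the outside. I'll compute the waypoints, and check the thermometer numerically.

```bash
cat > door.py <<'E'
from h import *
H=np.array([.4390,-.1704,.075]);e=np.array([.0785,.997,0]);k=np.array([0,0,1.]);off=.0375
def Rt(phi):
    f=np.radians(phi);x=-np.cos(f)*e-np.sin(f)*k;z=np.array([.997,-.0785,0]);return np.c_[x,np.cross(z,x),z]
def pose(T,phi): R=Rt(phi);return R,H*[1,1,0]+T[0]*e+T[1]*k+off*R[:,0]
def arc(th,phi,s=.03,h=.011,push=0):
    t,f=np.radians([th,phi]);E=.165*np.array([np.sin(t),np.cos(t)])+.0075*np.array([np.cos(t),-np.sin(t)])+[0,.075]
    return E-h*np.array([-np.sin(f),np.cos(f)])-s*np.array([np.cos(f),np.sin(f)])-[push,0]
def show(T,phi): a,b=rows_to(*pose(np.array(T),phi));print(np.round(T,3),phi,a.round(0),b.round(1))
E
python3 - <<'E'
from door import *
show([.26,.16],40)
b=cv2.imread("pics/t6.png");a=cv2.imread("pics/t0.png")
a2,b2=cv2.imread("pics/s0.png"),cv2.imread("pics/s6.png")
for q in ([.6036,.1626,.013],[.5768,.2934,.013]): print(proj("side",q))
d=np.abs(a2.astype(int)-b2)[205:240,165:225].max(2);print("side diff near thermo",(d>60).sum())
E
```

```text
[0.26 0.16] 40 [  -7. -137. -163.] [ 14.7   6.7 -49.7]
[215.3779984  216.95797989]
[176.85415559 227.05549424]
side diff near thermo 488
```

```bash
python3 -m creep '[{"ax":2.5,"ay":1.1,"az":-8,"tx":-20,"ty":-23,"tz":-27,"gripper":1},{"ax":5,"ay":2.2,"az":-16,"tx":-20,"ty":-46,"tz":-54,"gripper":1},{"ax":7.5,"ay":3.3,"az":-25,"tx":-20,"ty":-70,"tz":-82,"gripper":1},{"ax":10,"ay":4.5,"az":-33,"tx":-20,"ty":-92,"tz":-110,"gripper":1},{"ax":12.5,"ay":5.6,"az":-42,"tx":-15,"ty":-115,"tz":-137,"gripper":1},{"ax":14.7,"ay":6.7,"az":-49.7,"tx":-7,"ty":-137,"tz":-163,"gripper":1},{"ax":14.7,"ay":6.7,"az":-49.7,"tx":-7,"ty":-137,"tz":-163,"gripper":1},{"ax":14.7,"ay":6.7,"az":-49.7,"tx":-7,"ty":-137,"tz":-163,"gripper":1},{"ax":14.7,"ay":6.7,"az":-49.7,"tx":-7,"ty":-137,"tz":-163,"gripper":1}]'
python3 - <<'E'
from door import *
print(env.state()["qpos"].round(1))
for T in([.235,.05],[.18,.035],[.145,.03]): show(T,40)
E
```

```text
t: 29.62
ee_pos: [0.4582, 0.0607, 0.1368]
orientation: [[-0.057, 0.053, 0.997], [-0.762, 0.642, -0.078], [-0.645, -0.765, 0.004]]
ft_force: [-0.1, -0.7, 0.3]
gripper_width: -0.0
[ 18.8  31.9  86.9 -44.8  87.3  36.5]
[0.235 0.05 ] 40 [91. 68. -1.] [-0.2  0.2 -0.1]
[0.18  0.035] 40 [143.  44.  -2.] [-0.2  0.2 -0.1]
[0.145 0.03 ] 40 [173.  26.  -2.] [-0.2  0.2 -0.1]
```

```bash
python3 -m creep '[{"ax":0,"ay":0,"az":0,"tx":35,"ty":28,"tz":0,"gripper":1},{"ax":0,"ay":0,"az":0,"tx":70,"ty":52,"tz":0,"gripper":1},{"ax":0,"ay":0,"az":0,"tx":91,"ty":68,"tz":-1,"gripper":1},{"ax":0,"ay":0,"az":0,"tx":117,"ty":57,"tz":-1,"gripper":1},{"ax":0,"ay":0,"az":0,"tx":143,"ty":44,"tz":-2,"gripper":1},{"ax":0,"ay":0,"az":0,"tx":158,"ty":35,"tz":-2,"gripper":1},{"ax":0,"ay":0,"az":0,"tx":173,"ty":26,"tz":-2,"gripper":1},{"ax":0,"ay":0,"az":0,"tx":173,"ty":26,"tz":-2,"gripper":1},{"ax":0,"ay":0,"az":0,"tx":173,"ty":26,"tz":-2,"gripper":1}]'
python3 - <<'E'
from door import *
for th,ph in((90,40),(85,44),(80,48),(75,52),(70,57),(65,62),(60,67),(55,72),(50,77),(45,82),(40,87),(35,90),(30,90),(25,90),(20,90)): show(arc(th,ph),ph)
E
```

```text
t: 30.75
ee_pos: [0.4469, -0.0546, 0.0053]
orientation: [[-0.057, 0.052, 0.997], [-0.764, 0.641, -0.078], [-0.643, -0.766, 0.003]]
ft_force: [0.8, -0.5, 0.1]
gripper_width: -0.0002
[0.149 0.04 ] 40 [-10.  -5.   1.] [-0.1  0.2 -0. ]
[0.151 0.053] 44 [-20. -12.   1.] [-0.1  0.2  4. ]
[0.152 0.067] 48 [-30. -19.   1.] [-0.1  0.2  8. ]
[0.152 0.08 ] 52 [-39. -27.   1.] [-0.1  0.2 12. ]
[0.151 0.093] 57 [-47. -34.   1.] [-0.1  0.2 17. ]
[0.148 0.106] 62 [-55. -43.   1.] [-0.1  0.2 22. ]
[0.145 0.119] 67 [-62. -51.   2.] [-0.1  0.2 27. ]
[0.141 0.132] 72 [-68. -61.   2.] [-0.1  0.2 32. ]
[0.135 0.144] 77 [-74. -71.   2.] [-0.1  0.2 37. ]
[0.129 0.155] 82 [-78. -82.   2.] [-0.   0.2 42. ]
[0.121 0.166] 87 [-82. -92.   2.] [-0.   0.2 47. ]
[0.112 0.176] 90 [ -82. -105.    2.] [-0.   0.2 50. ]
[0.1   0.184] 90 [ -79. -119.    2.] [-0.   0.2 50. ]
[0.088 0.191] 90 [ -74. -132.    2.] [-0.   0.2 50. ]
[0.074 0.197] 90 [ -68. -145.    2.] [-0.   0.2 50. ]
```

```bash
python3 -m creep '[{"ax":0,"ay":0,"az":0,"tx":-10,"ty":-5,"tz":0,"gripper":1},{"ax":0,"ay":0,"az":4,"tx":-20,"ty":-12,"tz":0,"gripper":1},{"ax":0,"ay":0,"az":8,"tx":-30,"ty":-19,"tz":0,"gripper":1},{"ax":0,"ay":0,"az":12,"tx":-39,"ty":-27,"tz":0,"gripper":1},{"ax":0,"ay":0,"az":17,"tx":-47,"ty":-34,"tz":0,"gripper":1},{"ax":0,"ay":0,"az":22,"tx":-55,"ty":-43,"tz":0,"gripper":1},{"ax":0,"ay":0,"az":27,"tx":-62,"ty":-51,"tz":0,"gripper":1},{"ax":0,"ay":0,"az":32,"tx":-68,"ty":-61,"tz":0,"gripper":1},{"ax":0,"ay":0,"az":37,"tx":-74,"ty":-71,"tz":0,"gripper":1},{"ax":0,"ay":0,"az":42,"tx":-78,"ty":-82,"tz":0,"gripper":1},{"ax":0,"ay":0,"az":47,"tx":-82,"ty":-92,"tz":0,"gripper":1},{"ax":0,"ay":0,"az":50,"tx":-82,"ty":-105,"tz":0,"gripper":1},{"ax":0,"ay":0,"az":50,"tx":-79,"ty":-119,"tz":0,"gripper":1},{"ax":0,"ay":0,"az":50,"tx":-74,"ty":-132,"tz":0,"gripper":1},{"ax":0,"ay":0,"az":50,"tx":-68,"ty":-145,"tz":0,"gripper":1},{"ax":0,"ay":0,"az":50,"tx":-68,"ty":-145,"tz":0,"gripper":1}]'
python3 - <<'E'
from door import *
for th,pu in((15,0),(10,0),(5,0),(0,0),(0,.005),(0,.012)): show(arc(th,90,push=pu),90)
snap("top","t7")
E
```

```text
t: 32.75
ee_pos: [0.4434, -0.0954, 0.1613]
orientation: [[0.005, 0.076, 0.997], [-0.0, 0.997, -0.076], [-1.0, 0.0, 0.005]]
ft_force: [1.1, 0.4, 0.0]
gripper_width: 0.0001
[0.061 0.202] 90 [ -4. -14.   1.] [ 0.1  0.3 -0. ]
[0.047 0.206] 90 [ -7. -28.   1.] [ 0.1  0.3 -0. ]
[0.033 0.209] 90 [-10. -42.   1.] [ 0.1  0.3 -0. ]
[0.018 0.21 ] 90 [-11. -57.   1.] [ 0.1  0.3 -0. ]
[0.013 0.21 ] 90 [-11. -62.   1.] [ 0.1  0.3 -0. ]
[0.006 0.21 ] 90 [-11. -69.   1.] [ 0.1  0.3 -0. ]
```

```bash
python3 -m creep '[{"ax":0,"ay":0,"az":0,"tx":-4,"ty":-14,"tz":0,"gripper":1},{"ax":0,"ay":0,"az":0,"tx":-7,"ty":-28,"tz":0,"gripper":1},{"ax":0,"ay":0,"az":0,"tx":-10,"ty":-42,"tz":0,"gripper":1},{"ax":0,"ay":0,"az":0,"tx":-11,"ty":-50,"tz":0,"gripper":1},{"ax":0,"ay":0,"az":0,"tx":-11,"ty":-57,"tz":0,"gripper":1},{"ax":0,"ay":0,"az":0,"tx":-11,"ty":-59,"tz":0,"gripper":1},{"ax":0,"ay":0,"az":0,"tx":-11,"ty":-59,"tz":0,"gripper":1}]'
```

```text
t: 33.67
ee_pos: [0.4386, -0.1522, 0.1711]
orientation: [[0.003, 0.077, 0.997], [0.005, 0.997, -0.077], [-1.0, 0.005, 0.003]]
ft_force: [3.1, 16.9, 7.7]
gripper_width: -0.0
```

```bash
python3 -m creep '[{"ax":0,"ay":0,"az":0,"tx":0,"ty":-2,"tz":0,"gripper":1},{"ax":0,"ay":0,"az":0,"tx":0,"ty":-4,"tz":0,"gripper":1},{"ax":0,"ay":0,"az":0,"tx":0,"ty":-4,"tz":0,"gripper":1}]'
```

```text
t: 34.05
ee_pos: [0.4386, -0.152, 0.1712]
orientation: [[0.004, 0.075, 0.997], [0.013, 0.997, -0.075], [-1.0, 0.013, 0.003]]
ft_force: [6.7, 37.5, 13.0]
gripper_width: 0.0002
```

The push meets a solid stop (37 N, no further travel), so the door is shut. I'll back off, rise and take the final look.

```bash
python3 -m creep '[{"ax":0,"ay":0,"az":0,"tx":0,"ty":20,"tz":0,"gripper":1},{"ax":0,"ay":0,"az":0,"tx":0,"ty":60,"tz":0,"gripper":1},{"ax":0,"ay":0,"az":0,"tx":-50,"ty":60,"tz":0,"gripper":1},{"ax":0,"ay":0,"az":0,"tx":-100,"ty":60,"tz":-40,"gripper":1},{"ax":0,"ay":0,"az":0,"tx":-150,"ty":60,"tz":-90,"gripper":1},{"ax":0,"ay":0,"az":0,"tx":-150,"ty":60,"tz":-110,"gripper":1},{"ax":0,"ay":0,"az":0,"tx":-150,"ty":60,"tz":-110,"gripper":1},{"ax":0,"ay":0,"az":0,"tx":-150,"ty":60,"tz":-110,"gripper":1}]'
python3 - <<'E'
from h import *
snap("side","s8");snap("top","t8")
up=lambda i,f:cv2.resize(i,None,fx=f,fy=f,interpolation=cv2.INTER_CUBIC)
b=cv2.imread("pics/t8.png")[90:290,40:430];b0=cv2.imread("pics/t0.png")[90:290,40:430]
s=cv2.imread("pics/s8.png")[140:280,300:440]
o=np.vstack([up(b,1.45),up(b0,1.45)]);s=up(s,1.8)
w=np.zeros((o.shape[0],s.shape[1],3),np.uint8);w[:s.shape[0]]=s
o=np.hstack([o,w])[:, :800];cv2.imwrite("pics/fin.png",o);print(o.shape)
def bar(im):
    g=cv2.cvtColor(im,cv2.COLOR_BGR2HSV); return [np.round(304+np.average(np.arange(14),weights=np.clip(150-g[v,304:318,1].astype(float),0,None)*(np.arange(14)<9)),2) for v in(155,160,165,170,175)]
print(bar(cv2.imread("pics/t0.png")),bar(cv2.imread("pics/t8.png")))
E
```

```text
t: 35.05
ee_pos: [0.333, -0.0906, 0.3201]
orientation: [[0.001, 0.078, 0.997], [0.0, 0.997, -0.078], [-1.0, 0.0, 0.001]]
ft_force: [0.8, 0.2, -0.3]
gripper_width: 0.0002
(580, 800, 3)
[np.float64(310.78), np.float64(310.56), np.float64(310.37), np.float64(310.02), np.float64(309.65)] [np.float64(310.78), np.float64(310.57), np.float64(310.41), np.float64(309.95), np.float64(309.62)]
```

View pics/fin.png

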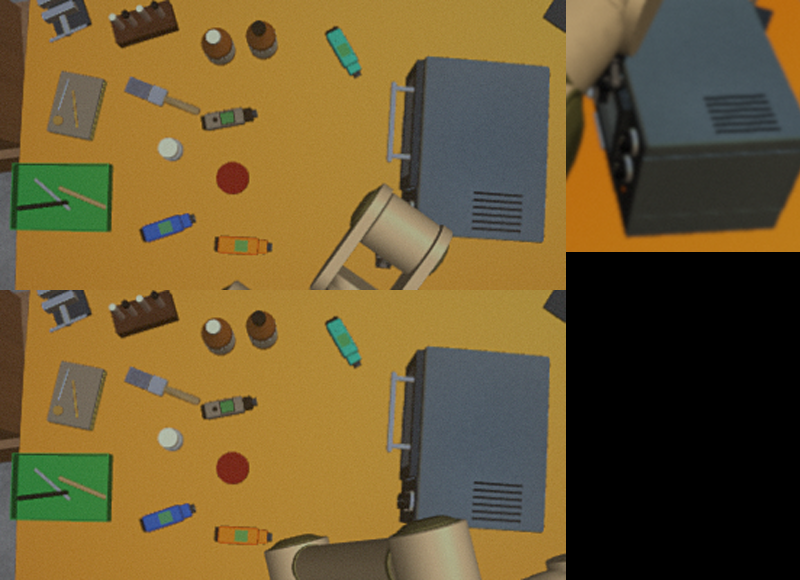

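Top view now (upper panel) against the start (lower): the thermometer at (228,118) has its display up where it began, every bystander is in its old place, and the handle bar is back within 0.1 px of its starting position. The robot touches nothing.

```bash
python3 -c "
from rig import env
print(env.finish_job())"
```

```text
the job is handed in; nothing more can be done
None
```

I carried out every step and handed the job in at about 35 s. One thing I couldn't confirm: the wing was never visible to either camera, so its position and the aim are inferred.

**What I did**
- **Opening the door:** I pulled it down by the handle, then pressed it to its stop (57 N, no further travel).
- **Taking the reading:** I picked up the grey thermometer (39 mm grip) and held it level for about 2 s in front of the doorway, with the lens about 165 mm up and 15 mm outside the front face.
- **Putting back and closing:** I laid the thermometer back on the bench where it had been, then pushed the door shut until it met a solid stop at 37 N.

**What disagreed**
- **Reported tool position:** it was about 37 mm too far along the fingers. My first reach therefore closed above the handle and missed. I measured the error in the pictures, the door's stop height agreed, and I corrected for it afterwards.
- **Wing not seen:** it sits behind the top edge of the doorway in both views. I aimed at the doorway's centre line and the height given by the shelf and wing sizes. I then added holds of over a second 25 mm to each side to cover sideways error. The 10–15 cm distance is inferred, not measured.

**Last checks**
- In the top view the thermometer lies display up where it began, and the tin, jar, bottles and brush look unmoved.
- The handle bar is within 0.1 px of its shut position.
- The robot was clear of everything.
- I have no view showing that the wing stayed put, but nothing entered the oven or touched it.

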